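# Fit the drive stub of a mini centrifuge and hold its snap ring open at the groove

### The arm

A 6-joint arm with a two-finger parallel gripper is mounted at the origin on the work surface. World frame = base frame: x ahead of the robot, y to its left, z up, the work surface at z = 0. Lengths are in m, angles in rad, forces in N, time in s.
With the tool pointing down it reaches from about 0.425 to 0.95 m from the base axis. Payload 3.5 kg.
Tool frame: the origin (TCP) lies midway between the tips of the shut fingers; the grasp point (between the pads) lies 19 mm behind it (ctrl.pinch_z is the distance from the TCP to the grasp point, in m); z points along the fingers, y is the line along which they close (so a half turn about z gives the same grasp; the last joint's range is limited). The gripper opens to 85 mm and grips with 20 to 120 N. Pads are 22 mm wide; open, the fingers measure 114 mm over their backs; the gripper's body (76 mm by 85 mm) begins 54 mm behind the grasp point. The pads swing forward as they close: fully open they stand 13 mm farther back than shut.
Start: joints at [-1.462, 0.286, 1.577, -0, 1.279, -0.15], TCP at [0.173, -0.653, 0.231] pointing down, gripper open.
Joint ranges: [-2.77, 2.77], [-0.9, 2.22], [0.21, 2.48], [-1.53, 4.67], [0.24, 2.81], [-2.84, 2.84]. Speed limits (rad/s): [2.79, 2.79, 3.14, 3.14, 3.14, 3.14].

### API

Orientations are given as a unit quaternion [x, y, z, w].
In Python, from plant import get_state, viewer, sign_off, ctrl gives the robot as it stands. The module is installed in compiled form; this text tells all that it offers.
- The arm moves only by the shell command python3 -m handwheel 'ROWS' [FORCE]. ROWS is JSON, a list that holds one entry, the list of rows, each a list of 5 numbers: the finger opening in m, from 0 to 0.0854, then the shift along the tool's x, y, z in m, then the turn about the tool's z in degrees. In form: [[[claw, x, y, z, spin], ...]]. A call has 1 to 12 rows; each row shifts and turns the commanded pose from where the row before left it, along the tool's axes as they then stand; what a row does not reach is not made up. A row lasts 1/12 s, in which the tool goes at most 41.7 mm and 7.16 degrees, less where a joint would pass 70% of its speed; a pose out of reach is approached as far as the arm can. A call is refused whole if a number of a shift passes 0.0417 or a number of a turn 7.16, either way. A call with a gripper value outside its range is refused whole. The fingers move at their own pace and stop on an object; FORCE is the grip in N (left out, the last holds). Time passes only in rows, so rows that do not move let the fingers close. It gives the time, the measured TCP pose, the force, the opening and the grip force at its end, in the units of the state.
- get_state(): the state, without advancing time (a new reading comes with each control period).
- viewer.read_camera(name): name is "side" or "top" or "wrist"; returns the picture (400x640x3 uint8, blue, green, red); there is no depth.
- viewer.camera_params(name): a dict with "fov_y" (degrees; the focal length in pixels is half the picture's height over the tangent of half this angle, whatever the lens; pixels are square), "cx", "cy" (the principal point, pixels), "xyz" and "attitude" of the camera in the world; the wrist camera has in their place "hand_eye" (4x4, takes a point from camera to tool coordinates, whose origin is the TCP and whose axes are the flange's). Camera axes: x right, y up, looking along -z (the intrinsics and any distortion apply to the point x, -y, -z); pixel columns grow to the right and rows downward; lengths in m; the calibration is good to about 2 mm. The wrist camera is an equidistant fisheye: a pixel r from the principal point sees the ray r / f radians off the axis. A picture is of the moment at which its call begins: read the wrist's pose just before it. camera_params takes no time and is no camera call.
- sign_off(): hands the job in; it is judged then, once.
Trained networks look in the newest picture that a camera, given by its name, has taken for a name from the list of things; names that differ only in an ending like _2 or _b are one class to them, and where a whole thing is asked for, a point or a joint stands for the part that bears it (a point fixed in the world has none). Each returns a list of dicts, best first, with "confidence" (0 to 1); they miss things now and then, are a little off and sometimes report something else, mostly with a low value. They report only what shows in the picture. A call takes as long as a camera call. They do not tell look-alikes from the thing itself.
- viewer.look_for(camera, name): "extent" ([left, top, width, height] as shares, 0 to 1, of the picture: columns of its width, rows of its height, round what is visible of it).
- viewer.outline_of(camera, name): "mask" (400x640 bool, what is visible of it) and "extent" ([left, top, width, height] as shares, 0 to 1, of the picture: columns of its width, rows of its height, round what is visible of it).
- viewer.pinpoint(camera, name): "xy" ([column, row] as shares, 0 to 1, of the picture: columns of its width, rows of its height: a listed point, or the origin of a listed thing).
The state is a dict: "time": time; "qpos": joint angles; "dq": joint speeds; "joint_efforts": joint torques, N m; "eef_pos": TCP position; "tcp_rot": TCP orientation; "contact_force": force on the tool from outside, world axes, zero at the start; "wrist_torque": the same for the moment, N m; "opening": opening from 0.0 (shut) to 1.0 (fully open); "finger_force": force on a finger pad.
Only numpy, scipy, OpenCV 4.12 (cv2) and the standard library are available. Lean on these libraries where they do the work, as an engineer would, in place of code of your own. Each camera call takes 0.05 s, during which the arm holds its last target. There are 200 camera calls.

### The job

Plug the steel drive stub, square foot first, fully home into the square socket of the mini centrifuge and let go of it. Then take the ring pliers by their two red handles, squeeze them so that their tips spread the snap ring, lift the ring off the loading block, and slide it down over the stub from the top until it is level with the stub's groove. Finish there, still squeezing the pliers: the ring held spread around the groove, level, clear of the stub and resting on nothing; leave the lid, tip box, beaker and tube rack on the bench where they are.

Things in the scene. Friction and masses are not known exactly. Their poses are not given: they have to be found in the camera images.
- socket (a point): centre of the mouth of the square socket, 76 mm above the bench, in the dark 48 mm square hub block on top of the white mini centrifuge (fixed, round base 140 mm across, 52 mm high). The hole is 22 mm square and 22 mm deep with a 3 mm chamfered mouth; its sides run along this frame's x and y; z up.
- stub_head (a point): middle of the 18 mm square, 28 mm tall grip head of the loose steel drive stub (0.16 kg), upright in a blue rack 76 mm square, 26 mm high. Head faces along this frame's x and y; z up. Going down from the head: land 32 mm across, 8 high; groove 26 across, 11 high; collar 32 across, 14 high; flange 44 across, 6 thick.
- stub_foot (a point): point on the stub's axis at the underside of its flange, 55 mm below stub_head; coincides with the socket point when the stub is fully home. Below it is the foot, 20 mm square and 20 mm long, slimmer at its tip, sides parallel to the head's.
- stub_groove (a point): point of the stub on its axis at mid-height of the groove, 29.5 mm below stub_head and 25.5 mm above stub_foot; the stub's top lies 41.5 mm above it.
- pliers_grip (a point): midway between the red handles of the loose ring pliers (0.18 kg), at the height to grip; they start upright on the teal block, tips down between the ring's lugs. Handles stand apart along this frame's y, squeeze along y: 60 mm over their outsides relaxed (65 at the tops), 36 mm and parallel at the stop; 15 mm wide in x; from 52 mm below to 18 mm above this point. z up.
- ring_eye (a point): centre of the loose copper-coloured snap ring (35 g, 5 mm thick; point at mid thickness) where the shaft axis must lie once spread: then 37 mm clear inside; relaxed it is too small to pass the stub. z up; its two lugs point to +x, to the pliers. Once spread it hangs by its lugs on the pliers' tips, this point 22 mm to the -x side of the pliers' axis and about 137 mm below pliers_grip.
- ring_l (a joint): spread of the ring's +y half: 0 relaxed, 0.25 to 0.3 rad when the pliers are squeezed to the stop (more with a harder squeeze); a spring closes it.
- ring_r (a joint): the same for the ring's -y half.
- pliers: the pliers' dark centre link; origin on the pliers' axis between the tips, 137 mm below pliers_grip, same axes. About 12 N on each handle squeezes them to the stop, which spreads the ring; a spring opens them when released. The tips hardly move in height while the handles close.
- ring: the ring's back piece; origin and axes as ring_eye.
- stub: the drive stub; origin and axes as stub_foot.
- block: the fixed teal loading block, 130 x 84 mm, 108 mm high; origin on the bench below the pliers' tips, x as the pliers'. The ring lies on it 30 mm above the bench, round a post that carries the pliers: lift both straight up at least 90 mm to clear the post.
- lid: clear blue centrifuge lid, 124 mm across, 58 mm high, on the bench; origin at its underside. Leave alone.
- tip_box: pink open tip box 85 x 120 x 50 mm; origin at its underside. Leave alone.
- beaker: glass beaker 72 mm across, 100 mm high; origin at its underside. Leave alone.
- tube_rack: orange rack 50 x 110 mm with four capped tubes, 47 mm high in all, long side along y; origin at its underside. Leave alone.
Not all that is in view belongs to the job. Of the things that look like the ring, the smallest one is meant.

How it is judged:
On the way, in this order (a step that is already met when the one before it is completed fails the run):
1. the stub is fully home in the centrifuge's socket and let go (distance between stub_foot and socket below 0.003 m and angle between stub_foot's own z axis and vertical below 0.05 rad and contact force between the fingers and stub below 0.1 N), for 0.2 s.
2. the pliers hold the ring spread, lifted off the loading block (value of joint each of ring_l, ring_r above 0.17 rad and height (world z) of ring_eye above 0.06 m and contact force between ring and block below 0.05 N and contact force between the fingers and pliers above 2 N), for 0.2 s.
3. the spread ring comes over the stub from the top (value of joint each of ring_l, ring_r above 0.17 rad and horizontal distance between ring_eye and stub_groove below 0.008 m and z of ring_eye in the frame of stub_groove between 0.015 and 0.045 m), for 0.05 s.
At the end, for the whole second after the job is handed in: Stub home in the socket (3 mm, 0.05 rad). Fingers squeeze the pliers (over 2 N), ring halves spread over 0.17 rad, ring centre within 5 mm of the stub axis and 3.5 mm of the groove mid-height, level within 0.2 rad, still, under 1 N on the stub, not touched by the fingers (distance between stub_foot and socket below 0.003 m and angle between stub_foot's own z axis and vertical below 0.05 rad and value of joint each of ring_l, ring_r above 0.17 rad and horizontal distance between ring_eye and stub_groove below 0.005 m and z of ring_eye in the frame of stub_groove between -0.0035 and 0.0035 m and angle between ring_eye's own z axis and vertical below 0.2 rad and contact force between the fingers and pliers above 2 N and contact force between pliers and ring above 1 N and contact force between the fingers and ring below 0.1 N and contact force between each of ring, pliers and stub below 1 N and linear speed of ring below 0.02 m/s); the arm keeps its last pose, push and grip.
It fails at once if the lid, tip box, beaker or tube rack is shifted by more than 30 mm (distance of any of lid, tip_box, beaker, tube_rack from where it was at the start of the episode above 0.03 m).
It also fails if it takes over 53 s, if anything falls off the work surface, if the arm or the gripper's body presses on something with over 40 N, if the wrist force passes 120 N, or if a joint passes its speed limit or range.

## Working session

There is one attempt and no reset: what is moved stays moved. The work goes in short steps, Python scripts to look and compute and a shell command to move; the robot and the scene stay as the last step left them, time stands still between calls to the robot, and variables do not carry over. Pictures are saved under pics/ and viewed, at most 10 in all, crops included, and the job is handed in when it is done.

```bash
mkdir -p pics; python3 - <<'E'
from plant import get_state, viewer, ctrl
import cv2
s=get_state(); print(s, ctrl.pinch_z)
for c in ["side","top","wrist"]:
    print(c, viewer.camera_params(c))
    cv2.imwrite(f"pics/{c}0.png", viewer.read_camera(c))
for c in ["side","top","wrist"]:
    for n in ["socket","stub_head","stub_foot","pliers_grip","ring_eye","block","lid","tip_box","beaker","tube_rack"]:
        try: print(c,n,[(round(d["xy"][0]*640,1),round(d["xy"][1]*400,1),round(d["confidence"],2)) for d in viewer.pinpoint(c,n)])
        except Exception as e: print(c,n,e)
E
```

```text
{'time': 0.0, 'qpos': array([-1.46198351e+00,  2.87162881e-01,  1.57815108e+00, -2.64183244e-05,
        1.27857315e+00, -1.49980422e-01]), 'dq': array([-0.00052986,  0.00037961, -0.00024734, -0.00026925, -0.00039821,
       -0.00134539]), 'joint_efforts': array([ 1.57800874e-03, -4.05979264e+01, -2.92626518e+01, -8.23748110e-05,
        5.86567287e-03, -2.87906275e-06]), 'eef_pos': array([ 0.17270698, -0.65186934,  0.22996305]), 'tcp_rot': array([ 9.91638786e-01,  1.29039532e-01,  1.09705164e-05, -1.14724456e-03]), 'contact_force': array([ 0.12650142, -0.16118035,  1.26496041]), 'wrist_torque': array([0.06171272, 0.02184725, 0.08756916]), 'finger_force': 0.0, 'opening': 1.000080770735169} 0.0187
side {'fov_y': 53.41159613492534, 'cx': 325.7827137990253, 'cy': 201.6211377165421, 'xyz': array([ 0.50340833, -0.66379932,  0.89793038]), 'attitude': array([ 0.33415946, -0.01441195, -0.01458267,  0.94229353])}
top {'fov_y': 47.261202769308696, 'cx': 321.56289346417805, 'cy': 206.50702759045538, 'xyz': array([ 0.40790298, -0.04961416,  1.20444009]), 'attitude': array([ 0.04648734, -0.039244
[... 963 characters left out ...]
7), (297.2, 144.3, 0.54)]
top socket [(320.2, 184.7, 0.88), (390.1, 151.4, 0.46), (185.5, 236.0, 0.37)]
top stub_head [(190.4, 235.1, 0.64), (192.3, 233.2, 0.46)]
top stub_foot [(194.4, 234.4, 0.82)]
top pliers_grip [(413.8, 235.0, 0.76)]
top ring_eye [(415.4, 296.7, 0.79), (456.2, 251.8, 0.46), (407.4, 246.7, 0.39)]
top block [(403.7, 238.4, 0.78)]
top lid [(386.3, 150.9, 0.7)]
top tip_box [(311.6, 129.5, 0.62)]
top beaker [(230.4, 147.6, 0.85)]
top tube_rack [(224.6, 146.1, 0.68), (301.6, 268.1, 0.66)]
wrist socket []
wrist stub_head []
wrist stub_foot []
wrist pliers_grip []
wrist ring_eye [(94.8, 16.4, 0.75)]
wrist block []
wrist lid []
wrist tip_box []
wrist beaker []
wrist tube_rack []
```

View pics/top0.png

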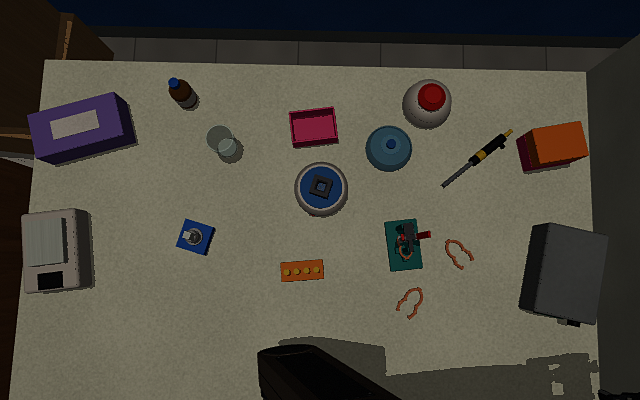

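View pics/side0.png

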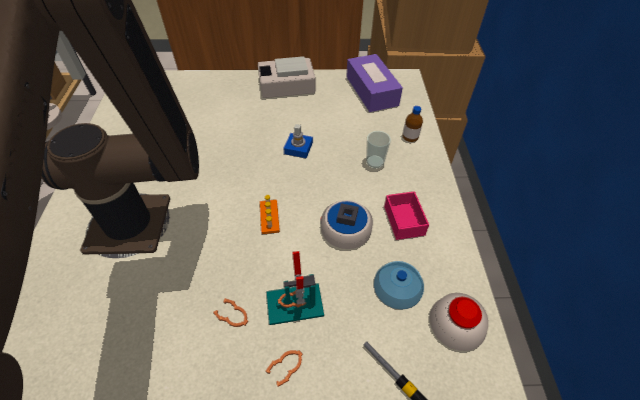

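The top view shows: stub in the blue rack at (192,236), centrifuge socket at (321,187), and pliers with the ring on the teal block at (405,243). The two ring look-alikes lie loose on the bench at (459,253) and (411,302). The red-topped dome at (430,98) could be taken for the centrifuge, and the screwdriver at (475,160) for the pliers. The ring I want is the small one on the teal block.

```bash
cat > h.py <<'E'
import numpy as np, cv2
from scipy.spatial.transform import Rotation as R
from plant import get_state, viewer
def cam(c, s=None):
    p=viewer.camera_params(c); f=200/np.tan(np.radians(p["fov_y"])/2)
    if c=="wrist":
        s=s or get_state(); H=np.array(p["hand_eye"]); T=R.from_quat(s["tcp_rot"]).as_matrix()
        return T@H[:3,3]+s["eef_pos"], T@H[:3,:3], f,p["cx"],p["cy"],True
    return np.array(p["xyz"]),R.from_quat(p["attitude"]).as_matrix(),f,p["cx"],p["cy"],False
def ray(K,u,v):
    o,M,f,cx,cy,fe=K; a,b=(u-cx)/f,(v-cy)/f
    if fe:
        r=np.hypot(a,b)+1e-12; d=np.array([a/r*np.sin(r),-b/r*np.sin(r),-np.cos(r)])
    else: d=np.array([a,-b,-1.])
    return M@d
def at_z(K,u,v,z):
    d=ray(K,u,v); return K[0]+d*(z-K[0][2])/d[2]
def proj(K,P):
    o,M,f,cx,cy,fe=K; q=M.T@(np.array(P)-o); x,y,z=q[0],-q[1],-q[2]
    if fe:
        t=np.arctan2(np.hypot(x,y),z)/(np.hypot(x,y)+1e-12); return np.array([cx+f*t*x,cy+f*t*y])
    return np.array([cx+f*x/z,cy+f*y/z])
def tri(obs):
    A=np.zeros((3,3));b=np.zeros(3)
    for K,u,v in obs:
        d=ray(K,u,v);d/=np.linalg.norm(d);P=np.eye(3)-np.outer(d,d);A+=P;b+=P@K[0]
    return np.linalg.solve(A,b)
E
python3 - <<'E'
from h import *
np.set_printoptions(precision=4,suppress=True)
T,S=cam("top"),cam("side")
for n,t,s in [("socket",(320.2,184.7),(344.9,211.6)),("head",(190.4,235.1),(294.5,128.2)),("foot",(194.4,234.4),(297.5,141.9)),("grip",(413.8,235),(297.4,270.4)),("block",(403.7,238.4),(297.8,303.3)),("lid",(386.3,150.9),(400.3,284.5)),("ring2",(415.4,296.7),(236.2,320.1))]:
    print(n,tri([(T,*t),(S,*s)]))
print(at_z(T,320.2,184.7,.076),at_z(T,301.6,268.1,0),at_z(T,222,146,0),at_z(T,311.6,129.5,0))
def big(K,c,P,n,r):
    u,v=proj(K,P);im=cv2.imread(f"pics/{c}0.png");return cv2.resize(im[int(v)-r:int(v)+r,int(u)-r:int(u)+r],(390,390),interpolation=cv2.INTER_CUBIC)
a=tri([(T,190.4,235.1),(S,294.5,128.2)]);b=tri([(T,403.7,238.4),(S,297.8,303.3)]);b[2]=.05
c=tri([(T,320.2,184.7),(S,344.9,211.6)])
cv2.imwrite("pics/c1.png",np.hstack([big(T,"top",b,0,34),big(S,"side",b,0,44)]))
E
```

```text
socket [ 0.5956 -0.0317  0.0766]
head [0.4607 0.2805 0.0937]
foot [0.4667 0.2896 0.0289]
grip [ 0.4736 -0.2494  0.1602]
block [ 0.4713 -0.2525  0.0085]
lid [ 0.7168 -0.2059 -0.0029]
ring2 [ 0.3244 -0.2853 -0.0033]
[ 0.6002 -0.0313  0.076 ] [0.3912 0.0125 0.    ] [0.7123 0.2382 0.    ] [ 0.7641 -0.0026  0.    ]
```

View pics/c1.png

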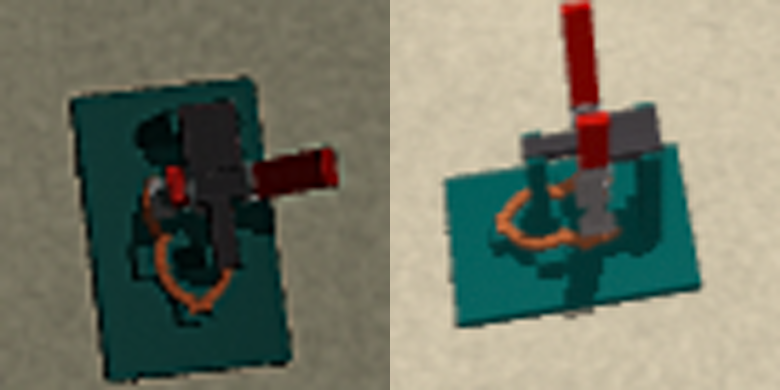

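The crop confirms it: the small ring lies round the post on the teal block, with the pliers' tips in its lugs pointing +x. I'll fly past the pliers for a near look, then go on to the stub.

```bash
python3 -m handwheel '[[[0.085,0.032,-0.0256,-0.006,0.7],[0.085,0.032,-0.0256,-0.006,0.7],[0.085,0.032,-0.0256,-0.006,0.7],[0.085,0.032,-0.0256,-0.006,0.7],[0.085,0.032,-0.0256,-0.006,0.7],[0.085,0.032,-0.0256,-0.006,0.7],[0.085,0.032,-0.0256,-0.006,0.7],[0.085,0.032,-0.0256,-0.006,0.7],[0.085,0.032,-0.0256,-0.006,0.7],[0.085,0.032,-0.0256,-0.006,0.7],[0.085,0.032,-0.0256,-0.006,0.7],[0.085,0,0,0,0]]]' 40
python3 - <<'E'
from h import *
np.set_printoptions(precision=4,suppress=True)
s=get_state();K=cam("wrist",s);print(s["eef_pos"],R.from_quat(s["tcp_rot"]).as_euler("ZYX",True))
cv2.imwrite("pics/w1.png",viewer.read_camera("wrist"))
for n,z in [("pliers_grip",.167),("ring_eye",.0325),("pliers",.03),("socket",.076),("block",0)]:
    print(n,[(np.round([d["xy"][0]*640,d["xy"][1]*400],1),round(d["confidence"],2),at_z(K,d["xy"][0]*640,d["xy"][1]*400,z)) for d in viewer.pinpoint("wrist",n)])
E
```

```text
time: 2.65
eef_pos: [0.4665, -0.3028, 0.2993]
tcp_rot: [0.998, 0.066, 0.002, 0.0]
contact_force: [-0.2, 0.8, -0.0]
opening: 0.996
finger_force: 0.0
[ 0.4665 -0.3028  0.2993] [  7.5149  -0.2543 179.9768]
pliers_grip [(array([267.2, 184.1]), 0.97, array([ 0.4694, -0.2512,  0.167 ]))]
ring_eye [(array([294.4, 251.9]), 0.7, array([ 0.3372, -0.2783,  0.0325])), (array([376.8, 181.7]), 0.56, array([ 0.4572, -0.3792,  0.0325])), (array([281.3, 177.3]), 0.42, array([ 0.4461, -0.2491,  0.0325]))]
pliers [(array([282.6, 155. ]), 0.59, array([ 0.4764, -0.2475,  0.03  ]))]
socket [(array([131.6,  56.8]), 0.98, array([ 0.5979, -0.0311,  0.076 ]))]
block [(array([283.8, 154.7]), 0.78, array([ 0.4723, -0.2458,  0.    ]))]
```

View pics/w1.png

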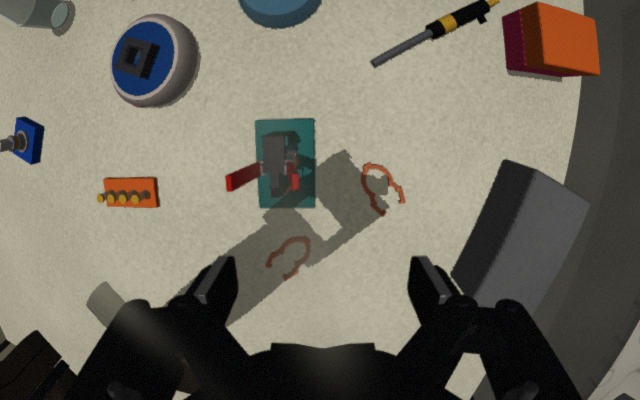

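The wrist view shows the pliers and block at (283,165), squared up with the tool, and the look-alike rings at (383,188) and (290,257). On to the stub.

```bash
python3 -m handwheel '[[[0.085,0.005,-0.041,0,0],[0.085,0.005,-0.041,0,0],[0.085,0.005,-0.041,0,0],[0.085,0.005,-0.041,0,0],[0.085,0.005,-0.041,0,0],[0.085,0.005,-0.041,0,0],[0.085,0.005,-0.041,0,0],[0.085,0.005,-0.041,0,0],[0.085,0.005,-0.041,0,0],[0.085,0.005,-0.041,0,0],[0.085,0.005,-0.041,0,0],[0.085,0.005,-0.041,0,0]]]' >/dev/null
python3 -m handwheel '[[[0.085,0.005,-0.041,0,0],[0.085,0.005,-0.041,0,0],[0.085,0,0,0.02,6],[0.085,0,0,0.02,6],[0.085,0,0,0.02,6],[0.085,0,0,0.02,6],[0.085,0,0,0,0],[0.085,0,0,0,0]]]'
python3 - <<'E'
from h import *
np.set_printoptions(precision=4,suppress=True)
s=get_state();K=cam("wrist",s);print(s["eef_pos"],R.from_quat(s["tcp_rot"]).as_euler("ZYX",True))
cv2.imwrite("pics/w2.png",viewer.read_camera("wrist"))
for n,z in [("stub_head",.095),("stub_foot",.04),("stub_groove",.0655),("socket",.076)]:
    print(n,[(np.round([d["xy"][0]*640,d["xy"][1]*400],1),round(d["confidence"],2),at_z(K,d["xy"][0]*640,d["xy"][1]*400,z)) for d in viewer.pinpoint("wrist",n)])
E
```

```text
time: 4.62
eef_pos: [0.4604, 0.2694, 0.2161]
tcp_rot: [0.989, -0.146, -0.001, 0.001]
contact_force: [-0.1, 0.7, 0.3]
opening: 0.996
finger_force: 0.0
[0.4604 0.2694 0.2161] [-16.8348   0.1488 179.884 ]
stub_head [(array([297.7, 194.2]), 0.78, array([0.4687, 0.2894, 0.095 ])), (array([634.6, 103.8]), 0.22, array([ 0.466 , -0.1508,  0.095 ]))]
stub_foot [(array([298.9, 179.6]), 0.91, array([0.47  , 0.2921, 0.04  ]))]
stub_groove [(array([300.9, 186.8]), 0.89, array([0.4676, 0.2888, 0.0655]))]
socket [(array([545.9,   0.7]), 0.95, array([ 0.6011, -0.0311,  0.076 ]))]
```

View pics/w2.png

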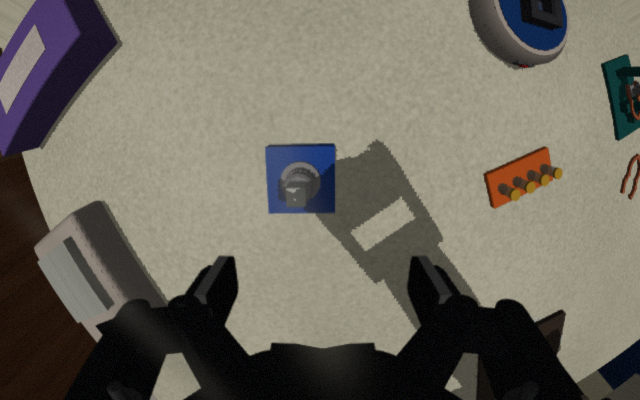

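The rack and stub head (297,190) are square to the tool. Next I fit the stub position with z fixed: flange on the rack top.

```bash
python3 - <<'E'
from h import *
np.set_printoptions(precision=4,suppress=True)
s=get_state();K=cam("wrist",s)
for u,v,z in [(297.7,194.2,.081),(298.9,179.6,.026),(300.9,186.8,.0515),(301,178.5,.026)]: print(at_z(K,u,v,z))
T=cam("top")
print(at_z(T,190.4,235.1,.081),at_z(T,194.4,234.4,.026))
print(tri([(K,297.7,194.2),(T,190.4,235.1),(cam("side"),294.5,128.2)]),tri([(K,298.9,179.6),(T,194.4,234.4),(cam("side"),297.5,141.9)]))
E
```

```text
[0.4665 0.2938 0.081 ]
[0.469  0.2962 0.026 ]
[0.466  0.293  0.0515]
[0.4695 0.2936 0.026 ]
[0.4654 0.2849 0.081 ] [0.4703 0.291  0.026 ]
[0.4628 0.2898 0.0823] [0.4673 0.2944 0.0233]
```

```bash
python3 -m handwheel '[[[0.06,0,-0.0125,0.033,0],[0.06,0,-0.012,0.033,0],[0.06,0,0,0,0],[0.06,0,0,0,0]]]'
python3 - <<'E'
from h import *
np.set_printoptions(precision=4,suppress=True)
s=get_state();K=cam("wrist",s);print(s["eef_pos"],R.from_quat(s["tcp_rot"]).as_euler("ZYX",True))
im=viewer.read_camera("wrist");cv2.imwrite("pics/w3.png",cv2.resize(im[90:290,200:440],(720,600),interpolation=cv2.INTER_CUBIC))
for n,z in [("stub_head",.081),("stub_foot",.026),("stub_groove",.0515)]:
    print(n,[(np.round([d["xy"][0]*640,d["xy"][1]*400],1),round(d["confidence"],2),at_z(K,d["xy"][0]*640,d["xy"][1]*400,z)) for d in viewer.pinpoint("wrist",n)])
E
```

```text
time: 5.2
eef_pos: [0.4667, 0.2939, 0.1502]
tcp_rot: [0.989, -0.146, -0.002, 0.001]
contact_force: [0.7, 0.3, 0.1]
opening: 0.702
finger_force: 0.0
[0.4667 0.2939 0.1502] [-16.7987   0.1718 179.8464]
stub_head []
stub_foot [(array([324.1, 198.7]), 0.88, array([0.4633, 0.2929, 0.026 ]))]
stub_groove []
```

View pics/w3.png

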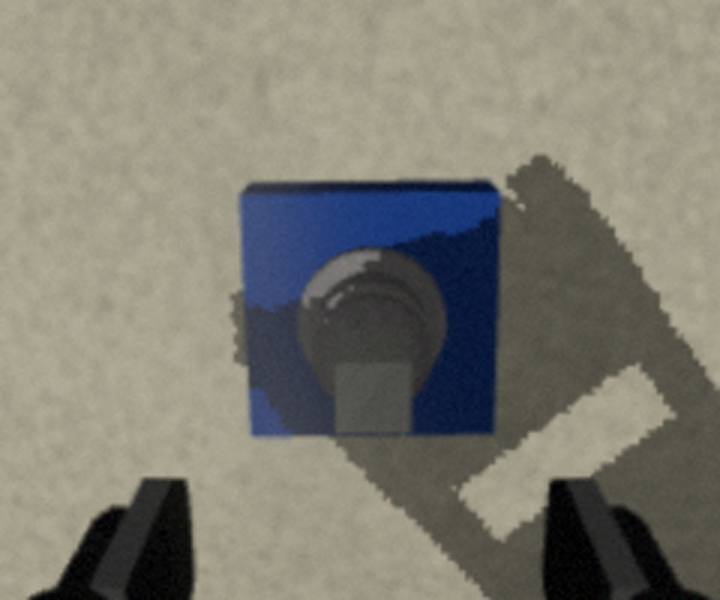

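The close view shows the head's top face centred at about pixel (324.6,222.3), square to the tool and midway between the fingers.

```bash
python3 - <<'E'
from h import *
np.set_printoptions(precision=4,suppress=True)
s=get_state();K=cam("wrist",s);M=R.from_quat(s["tcp_rot"]).as_matrix()
for n,u,v,z in [("top",324.6,222.3,.095),("flange l",200+298/3,90+325/3,.032),("flange r",200+446/3,90+325/3,.032),("fl back",200+372/3,90+248/3,.032)]+[("rk",200+a/3,90+b/3,.026) for a,b in [(242,192),(499,192),(494,434),(252,434)]]:
    p=at_z(K,u,v,z);print(n,p,(M.T@(p-s["eef_pos"])))
E
```

```text
top [0.4684 0.2932 0.095 ] [-0.0006  0.0016  0.0592]
flange l [0.474  0.3148 0.032 ] [-0.0018 -0.0205  0.1223]
flange r [0.4613 0.2727 0.032 ] [-0.0017  0.0235  0.1222]
fl back [0.49  0.287 0.032] [0.0215 0.0014 0.1223]
rk [0.5163 0.3191 0.026 ] [ 0.0374 -0.0369  0.1285]
rk [0.4943 0.2466 0.026 ] [0.0374 0.0389 0.1283]
rk [0.4203 0.2675 0.026 ] [-0.0395  0.0403  0.128 ]
rk [0.4425 0.3412 0.026 ] [-0.0396 -0.0366  0.1282]
```

```bash
python3 -m handwheel '[[[0.06,-0.0005,0.0015,0.026,0],[0.06,0,0,0.026,0],[0.06,0,0,0.026,0],[0.06,0,0,0,0],[0.01,0,0,0,0],[0.01,0,0,0,0],[0.01,0,0,0,0],[0.01,0,0,0,0],[0.01,0,0,0,0],[0.01,0,0,0,0]]]' 50; python3 -m handwheel '[[[0.01,0,0,-0.01,0],[0.01,0,0,-0.04,0],[0.01,0,0,-0.04,0],[0.01,0,0,-0.04,0],[0.01,0,0,0,0]]]'
```

```text
time: 6.23
eef_pos: [0.4685, 0.2933, 0.0761]
tcp_rot: [0.989, -0.147, 0.002, -0.001]
contact_force: [-0.0, -1.4, 6.3]
opening: 0.197
finger_force: 50.8
time: 6.65
eef_pos: [0.4713, 0.2951, 0.2142]
tcp_rot: [0.989, -0.147, 0.008, -0.005]
contact_force: [1.3, 0.8, -0.4]
opening: 0.195
finger_force: 51.0
```

```bash
python3 -m handwheel '[[[0.01,0.018,0.0346,0,0],[0.01,0.018,0.0346,0,0],[0.01,0.018,0.0346,0,0],[0.01,0.018,0.0346,0,0],[0.01,0.018,0.0346,0,0],[0.01,0.018,0.0346,0,0],[0.01,0.018,0.0346,0,0],[0.01,0.018,0.0346,0,0],[0.01,0,0,0,0],[0.01,0,0,0,0]]]'
python3 - <<'E'
from h import *
np.set_printoptions(precision=4,suppress=True)
s=get_state();K=cam("wrist",s);print(s["eef_pos"],R.from_quat(s["tcp_rot"]).as_euler("ZYX",True))
im=viewer.read_camera("wrist")
for n,z in [("socket",.076),("stub_foot",.16),("stub_groove",.1865)]:
    r=viewer.pinpoint("wrist",n)
    for d in r: print(n,np.round([d["xy"][0]*640,d["xy"][1]*400],1),round(d["confidence"],2),at_z(K,d["xy"][0]*640,d["xy"][1]*400,z))
u,v=proj(K,[.599,-.031,.076]);u=int(min(max(u,120),520));v=int(min(max(v,100),300));print(u,v)
cv2.imwrite("pics/w4.png",cv2.resize(im[v-100:v+100,u-120:u+120],(720,600),interpolation=cv2.INTER_CUBIC))
E
```

```text
time: 7.48
eef_pos: [0.5243, -0.0154, 0.2035]
tcp_rot: [0.989, -0.149, -0.0, -0.0]
contact_force: [0.1, -0.2, -1.7]
opening: 0.194
finger_force: 50.9
[ 0.5243 -0.0154  0.2035] [ -17.1096    0.0106 -179.9643]
socket [315.1 106.4] 0.69 [ 0.6016 -0.0326  0.076 ]
stub_foot [321.9 226.2] 0.75 [ 0.527 -0.016  0.16 ]
stub_foot [322.5 246.3] 0.61 [ 0.5131 -0.0121  0.16  ]
stub_foot [107.3 103.2] 0.16 [0.6563 0.1017 0.16  ]
stub_groove [322.6 247.8] 0.79 [ 0.5242 -0.0156  0.1865]
314 109
```

View pics/w4.png

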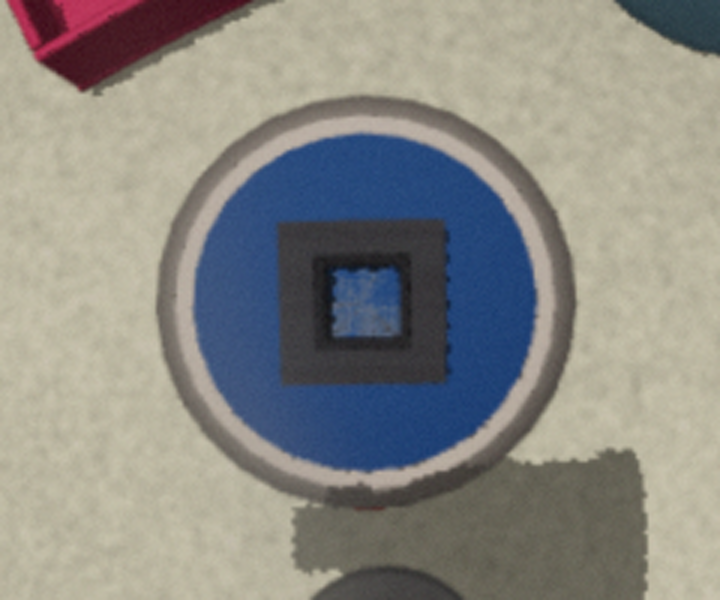

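The hub is clear: corners in the crop at (279,223), (443,220), (445,381) and (282,384), with the mouth in the middle. Next I work out its centre and yaw in tool axes.

```bash
python3 - <<'E'
from h import *
np.set_printoptions(precision=4,suppress=True)
s=get_state();K=cam("wrist",s);M=R.from_quat(s["tcp_rot"]).as_matrix()
for q,z in [([(279,223),(443,220),(445,381),(282,384)],.076),([(314,255),(411,253),(411,350),(316,351)],.076)]:
    P=np.array([M.T@(at_z(K,194+a/3,9+b/3,z)-s["eef_pos"]) for a,b in q])
    c=P.mean(0);e=[P[1]-P[0],P[2]-P[3],P[0]-P[3],P[1]-P[2]]
    print(c,[np.linalg.norm(x) for x in e],[np.degrees(np.arctan2(-x[0],x[1])) for x in e[:2]],[np.degrees(np.arctan2(x[1],x[0])) for x in e[2:]], M@c+s["eef_pos"])
E
```

```text
[ 0.0764 -0.0066  0.1271] [np.float64(0.04671331290493676), np.float64(0.04725328593341975), np.float64(0.047039429555120096), np.float64(0.04688151167770558)] [np.float64(-0.6715170717299889), np.float64(-0.8635253963582284)] [np.float64(-0.38875970770150886), np.float64(-1.0474095615595176)] [ 0.5989 -0.0281  0.076 ]
[ 0.0762 -0.0063  0.1271] [np.float64(0.02763818150962394), np.float64(0.02735203214653398), np.float64(0.027938468157296337), np.float64(0.02817202745167082)] [np.float64(-0.8604588651776283), np.float64(-0.3756627546598562)] [np.float64(-0.7264698291124762), np.float64(-0.14360525438032629)] [ 0.5986 -0.0283  0.076 ]
```

```bash
python3 -m handwheel '[[[0.01,0.025,-0.002,0,-0.6],[0.01,0.025,-0.002,0.015,0],[0.01,0.0263,-0.0024,0.015,0],[0.01,0,0,0.014,0],[0.01,0,0,0,0],[0.01,0,0,0,0]]]'; python3 -m handwheel '[[[0.01,0,0,0.005,0],[0.01,0,0,0.005,0],[0.01,0,0,0,0]]]'
```

```text
time: 8.18
eef_pos: [0.5982, -0.0276, 0.158]
tcp_rot: [0.99, -0.141, -0.002, -0.0]
contact_force: [-0.8, 0.1, -1.4]
opening: 0.199
finger_force: 50.9
time: 8.43
eef_pos: [0.5986, -0.0288, 0.1491]
tcp_rot: [0.99, -0.141, -0.0, -0.0]
contact_force: [0.2, -0.3, -2.5]
opening: 0.195
finger_force: 50.9
```

```bash
python3 -m handwheel '[[[0.01,0,0,0.004,0],[0.01,0,0,0.004,0],[0.01,0,0,0,0]]]'; python3 -m handwheel '[[[0.01,0,0,0.004,0],[0.01,0,0,0.004,0],[0.01,0,0,0,0]]]'
```

```text
time: 8.68
eef_pos: [0.5994, -0.0294, 0.141]
tcp_rot: [0.99, -0.142, 0.001, 0.0]
contact_force: [1.4, 0.3, -1.1]
opening: 0.197
finger_force: 50.9
time: 8.93
eef_pos: [0.6001, -0.03, 0.1346]
tcp_rot: [0.99, -0.141, 0.001, 0.001]
contact_force: [-0.0, -2.0, -0.9]
opening: 0.194
finger_force: 51.0
```

```bash
python3 -m handwheel '[[[0.01,0.0005,0.0005,0.004,0],[0.01,0,0,0.004,0],[0.01,0,0,0,0]]]'; python3 -m handwheel '[[[0.01,0,0,0.003,0],[0.01,0,0,0.003,0],[0.01,0,0,0,0]]]'
```

```text
time: 9.18
eef_pos: [0.6005, -0.0303, 0.1262]
tcp_rot: [0.99, -0.142, 0.001, 0.0]
contact_force: [0.4, -1.8, 3.7]
opening: 0.197
finger_force: 51.6
time: 9.43
eef_pos: [0.6011, -0.0306, 0.1259]
tcp_rot: [0.99, -0.141, 0.001, 0.001]
contact_force: [-9.3, -1.3, 25.4]
opening: 0.194
finger_force: 54.4
```

The stub is seated: z stops at the expected 0.126 with 25 N. Ease off and release.

```bash
python3 -m handwheel '[[[0.01,0,0,-0.005,0],[0.01,0,0,0,0],[0.06,0,0,0,0],[0.06,0,0,0,0],[0.06,0,0,0,0],[0.06,0,0,0,0]]]'; python3 -m handwheel '[[[0.06,0,0,-0.02,0],[0.06,0,0,-0.035,0],[0.06,0,0,-0.035,0],[0.06,-0.03,0,-0.02,0],[0.06,-0.03,0,-0.01,0],[0.06,0,0,0,0],[0.06,0,0,0,0]]]'
python3 - <<'E'
from h import *
np.set_printoptions(precision=4,suppress=True)
s=get_state();K=cam("wrist",s);print(s["eef_pos"],R.from_quat(s["tcp_rot"]).as_euler("ZYX",True))
im=viewer.read_camera("wrist");o=[]
for c in ("wrist","top","side"):
  if c!="wrist": viewer.read_camera(c)
  Kc=K if c=="wrist" else cam(c)
  for n,z in [("stub_head",.131),("stub_groove",.1015),("stub_foot",.076)]:
    for d in viewer.pinpoint(c,n)[:2]:
        u,v=d["xy"][0]*640,d["xy"][1]*400;print(c,n,np.round([u,v],1),round(d["confidence"],2),at_z(Kc,u,v,z))
u,v=proj(K,[.6,-.03,.1]);u=int(min(max(u,120),520));v=int(min(max(v,100),300));print(u,v)
cv2.imwrite("pics/w5.png",cv2.resize(im[v-100:v+100,u-120:u+120],(720,600),interpolation=cv2.INTER_CUBIC))
E
```

```text
time: 9.93
eef_pos: [0.5988, -0.0295, 0.1229]
tcp_rot: [0.99, -0.142, -0.001, -0.0]
contact_force: [-0.5, -0.8, -0.0]
opening: 0.701
finger_force: 0.0
time: 10.52
eef_pos: [0.5415, -0.0126, 0.2447]
tcp_rot: [0.99, -0.141, 0.001, -0.0]
contact_force: [0.4, 0.3, 0.1]
opening: 0.705
finger_force: 0.0
[ 0.5415 -0.0126  0.2447] [ -16.241    -0.0866 -179.9826]
wrist stub_groove [325.  128.1] 0.81 [ 0.5978 -0.0315  0.1015]
wrist stub_foot [322.5 127.7] 0.66 [ 0.5974 -0.029   0.076 ]
wrist stub_foot [576.4 211.7] 0.23 [ 0.4113 -0.3423  0.076 ]
top stub_head [404.3 240.5] 0.4 [ 0.4635 -0.2326  0.131 ]
top stub_head [405.  249.8] 0.31 [ 0.4419 -0.2343  0.131 ]
side stub_head [344.6 199.2] 0.73 [ 0.5871 -0.0353  0.131 ]
side stub_groove [346.  203.1] 0.64 [ 0.5931 -0.0243  0.1015]
side stub_foot [347.4 212.7] 0.68 [ 0.5975 -0.0359  0.076 ]
side stub_foot [299.8 270.5] 0.6 [ 0.4742 -0.2028  0.076 ]
322 126
```

View pics/w5.png

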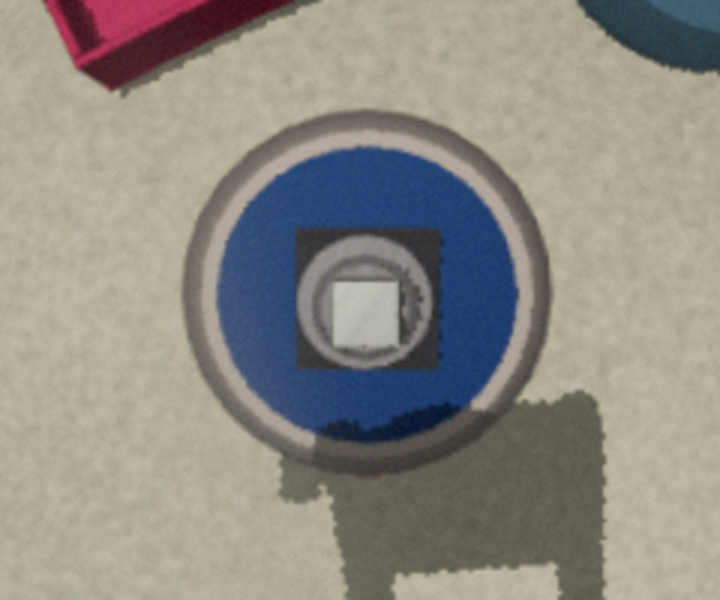

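The stub stands upright in the hub, head at crop (366,314) and flange flat on the hub. Next I fix the stub axis, then go to the pliers.

```bash
python3 - <<'E'
from h import *
np.set_printoptions(precision=4,suppress=True)
s=get_state();K=cam("wrist",s)
print(at_z(K,324,130.8,.145),at_z(K,323.7,126.7,.082))
E
python3 -m handwheel '[[[0.08,-0.001,0.0405,0,-4],[0.08,-0.001,0.0405,0,-4],[0.08,-0.0015,0.0405,0,-4],[0.08,-0.001,0.0405,0,-4],[0.08,-0.001,0.0405,0,-4],[0.08,-0.001,0.0405,0,-4],[0.08,0,0,0,0],[0.08,0,0,0,0]]]'
```

```text
[ 0.5989 -0.0311  0.145 ] [ 0.5987 -0.031   0.082 ]
time: 11.78
eef_pos: [0.5089, -0.2541, 0.2441]
tcp_rot: [0.998, 0.065, -0.0, -0.0]
contact_force: [-0.3, -0.0, -0.7]
opening: 0.938
finger_force: 0.0
```

```bash
cat > m.py <<'E'
from h import *
np.set_printoptions(precision=4,suppress=True)
s=get_state();K=cam("wrist",s);M=R.from_quat(s["tcp_rot"]).as_matrix();print(s["eef_pos"],R.from_quat(s["tcp_rot"]).as_euler("ZYX",True))
im=viewer.read_camera("wrist");cv2.imwrite("pics/last.png",im)
for n,z in [("pliers_grip",.167),("pliers",.03),("ring_eye",.0325),("block",0)]:
    for d in viewer.pinpoint("wrist",n)[:3]:
        u,v=d["xy"][0]*640,d["xy"][1]*400;p=at_z(K,u,v,z);print(n,np.round([u,v],1),round(d["confidence"],2),p,M.T@(p-s["eef_pos"]))
E
python3 m.py
python3 -m handwheel '[[[0.085,-0.04,0,0,0],[0.085,-0.04,0,0,0],[0.085,-0.02,0,0,0],[0.085,0,0,0,0]]]'; python3 m.py; cp pics/last.png pics/w6.png
```

```text
[ 0.5089 -0.2541  0.2441] [   7.4872    0.0117 -179.971 ]
pliers_grip [311.4 256.1] 0.91 [ 0.4718 -0.2503  0.167 ] [-0.0362 -0.0086  0.0771]
pliers [313.1 201.4] 0.92 [ 0.475  -0.2472  0.03  ] [-0.0326 -0.0112  0.2141]
ring_eye [414.9 226.6] 0.84 [ 0.4595 -0.3787  0.0325] [-0.0651  0.1172  0.2116]
ring_eye [318.4 295.3] 0.77 [ 0.3438 -0.2702  0.0325] [-0.1657 -0.0055  0.2117]
ring_eye [314.  199.3] 0.36 [ 0.4785 -0.2479  0.0325] [-0.0293 -0.01    0.2116]
time: 12.37
eef_pos: [0.4077, -0.2646, 0.2441]
tcp_rot: [0.998, 0.067, -0.001, -0.0]
contact_force: [0.6, -0.7, 0.5]
opening: 0.993
finger_force: 0.0
[ 0.4077 -0.2646  0.2441] [   7.6968    0.0724 -179.993 ]
pliers_grip [311.2 125.8] 0.79 [ 0.4707 -0.2483  0.167 ] [ 0.0647 -0.0077  0.077 ]
pliers [316.5 118.3] 0.85 [ 0.4722 -0.2491  0.03  ] [ 0.0662 -0.0067  0.214 ]
ring_eye [318.  143.1] 0.85 [ 0.4442 -0.2546  0.0325] [ 0.0378 -0.005   0.2116]
ring_eye [321.5 232. ] 0.67 [ 0.3365 -0.273   0.0325] [-0.0714 -0.0011  0.2117]
ring_eye [421.7 151.2] 0.6 [ 0.4535 -0.3773  0.0325] [0.0305 0.1179 0.2116]
block [314.5 117.2] 0.82 [ 0.4723 -0.246   0.    ] [ 0.0668 -0.0097  0.244 ]
```

View pics/w6.png

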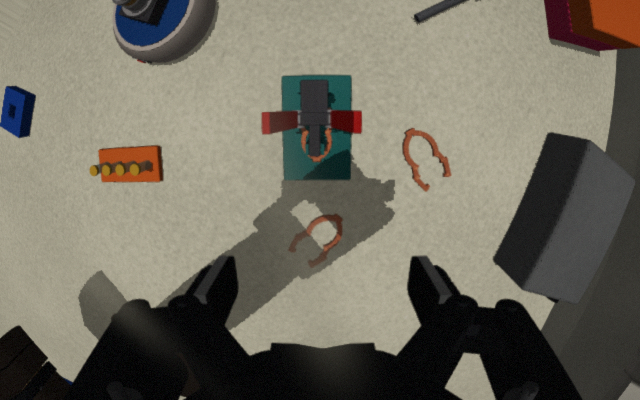

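The pliers straddle the block at (314,120), handles level at columns 262–362, so the tool's yaw matches. Move over and descend.

```bash
python3 -m handwheel '[[[0.085,0.0325,-0.0033,0,0],[0.085,0.0325,-0.0033,0,0],[0.085,0,0,0,0],[0.085,0,0,0,0]]]'; python3 m.py
```

```text
time: 12.95
eef_pos: [0.4752, -0.2495, 0.2439]
tcp_rot: [0.998, 0.069, -0.0, -0.0]
contact_force: [0.2, -0.1, -0.2]
opening: 0.995
finger_force: 0.0
[ 0.4752 -0.2495  0.2439] [   7.9163    0.05   -179.9595]
pliers_grip [320.5 217.7] 0.64 [ 0.4713 -0.2487  0.167 ] [-0.0036 -0.0013  0.0769]
pliers [319.7 174.3] 0.71 [ 0.4752 -0.2462  0.03  ] [ 0.0007 -0.0032  0.2139]
ring_eye [326.6 279.1] 0.7 [ 0.3377 -0.2741  0.0325] [-0.1394  0.0055  0.2115]
ring_eye [141.3  50.6] 0.63 [ 0.6092 -0.0005  0.0325] [ 0.1672 -0.228   0.2114]
ring_eye [420.7 203.6] 0.58 [ 0.4575 -0.3747  0.0325] [-0.0345  0.1217  0.2113]
block [318.  169.9] 0.96 [ 0.4742 -0.2438  0.    ] [ 0.0001 -0.0056  0.2439]
```

```bash
python3 -m handwheel '[[[0.085,-0.003,-0.001,0.024,0.4],[0.085,0,0,0.024,0],[0.085,0,0,0.024,0],[0.085,0,0,0.024,0],[0.085,0,0,0,0],[0.085,0,0,0,0]]]' 30; python3 -m handwheel '[[[0.05,0,0,0,0],[0.05,0,0,0,0],[0.04,0,0,0,0],[0.02,0,0,0,0],[0.02,0,0,0,0],[0.02,0,0,0,0],[0.02,0,0,0,0],[0.02,0,0,0,0]]]' 30
```

```text
time: 13.7
eef_pos: [0.4694, -0.2494, 0.1474]
tcp_rot: [0.998, 0.064, -0.001, -0.001]
contact_force: [-0.3, -0.3, 0.6]
opening: 0.998
finger_force: 0.0
time: 14.37
eef_pos: [0.4723, -0.2501, 0.1537]
tcp_rot: [0.998, 0.064, 0.002, 0.001]
contact_force: [-4.4, 5.3, 13.8]
opening: 0.38
finger_force: 29.3
```

```bash
python3 -m handwheel '[[[0.02,0,0,-0.006,0],[0.02,0,0,-0.006,0],[0.02,0,0,0,0]]]' 40; python3 -m handwheel '[[[0.02,0,0,-0.02,0],[0.02,0,0,0,0],[0.02,0,0,0,0]]]'; python3 m.py
```

```text
time: 14.62
eef_pos: [0.4713, -0.2504, 0.1622]
tcp_rot: [0.998, 0.064, 0.001, 0.001]
contact_force: [0.7, -0.8, -1.8]
opening: 0.371
finger_force: 40.0
time: 14.87
eef_pos: [0.4711, -0.2503, 0.181]
tcp_rot: [0.998, 0.064, 0.001, 0.001]
contact_force: [-0.1, 0.9, -2.2]
opening: 0.364
finger_force: 40.0
[ 0.4711 -0.2503  0.181 ] [  7.3231  -0.101  179.8883]
pliers_grip [324.7 273.8] 0.94 [ 0.4559 -0.2538  0.167 ] [-0.0155  0.0015  0.014 ]
pliers_grip [31.6  2.5] 0.51 [ 0.6235 -0.0169  0.167 ] [ 0.1809 -0.2121  0.0139]
pliers [315.7 191.7] 0.93 [ 0.4672 -0.2446  0.03  ] [-0.0034 -0.0065  0.151 ]
ring_eye [437.3 215.2] 0.86 [ 0.4593 -0.3733  0.0325] [-0.0277  0.1202  0.1487]
ring_eye [325.9 301. ] 0.83 [ 0.3426 -0.2712  0.0325] [-0.1304  0.004   0.1483]
ring_eye [111.8 221.1] 0.6 [ 0.4029 -0.0055  0.0325] [-0.0367 -0.2518  0.148 ]
block [318.7 179.4] 0.61 [ 0.473  -0.2465  0.    ] [ 0.0021 -0.0039  0.181 ]
```

View pics/last.png

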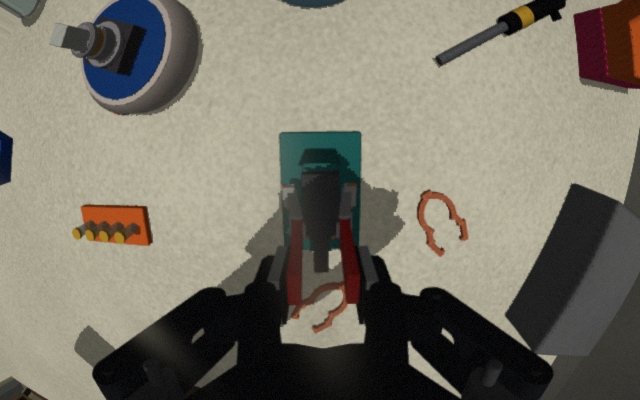

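The pliers are squeezed and lifted: −2.2 N matches pliers plus ring. My 10 views are spent, so I continue on numbers and lift clear of the post.

```bash
python3 -m handwheel '[[[0.02,0,0,-0.02,0],[0.02,0,0,-0.03,0],[0.02,0,0,-0.03,0],[0.02,0,0,-0.03,0],[0.02,0,0,-0.02,0],[0.02,0,0,0,0],[0.02,0,0,0,0],[0.02,0,0,0,0],[0.02,0,0,0,0]]]'
cat > r.py <<'E'
from h import *
np.set_printoptions(precision=4,suppress=True)
s=get_state();M=R.from_quat(s["tcp_rot"]).as_matrix()
print(s["eef_pos"],R.from_quat(s["tcp_rot"]).as_euler("ZYX",True),s["contact_force"],s["opening"],s["finger_force"])
pred={"ring_eye":s["eef_pos"]+M@[-.022,0,.121],"pliers":s["eef_pos"]+M@[0,0,.121],"pliers_grip":s["eef_pos"]+M@[0,0,-.016]}
K={};I={}
for c in ("wrist","side","top"):
    s=get_state() ; K[c]=cam(c,s) if c=="wrist" else cam(c); I[c]=viewer.read_camera(c)
    for n in pred:
        g=proj(K[c],pred[n])
        for d in viewer.pinpoint(c,n):
            q=np.array([d["xy"][0]*640,d["xy"][1]*400])
            if np.linalg.norm(q-g)<25: print(c,n,q,round(d["confidence"],2),"pred",g)
    for d in viewer.outline_of(c,"ring_eye"):
        m=d["mask"];yx=np.argwhere(m)
        if np.linalg.norm(yx.mean(0)[::-1]-proj(K[c],pred["ring_eye"]))<25: print(c,"mask",yx[:,1].min(),yx[:,1].max(),yx[:,0].min(),yx[:,0].max(),m.sum())
np.savez("last.npz",**I)
E
python3 r.py
```

```text
time: 15.87
eef_pos: [0.4696, -0.249, 0.3071]
tcp_rot: [0.998, 0.064, -0.002, -0.002]
contact_force: [-1.1, -0.2, -2.3]
opening: 0.367
finger_force: 39.9
[ 0.4696 -0.249   0.3071] [   7.324     0.2106 -179.78  ] [-1.063  -0.1743 -2.2553] 0.36711833593107673 39.93643148423871
wrist pliers [318.528 195.4  ] 0.79 pred [322.2754 196.8144]
wrist pliers_grip [323.968 272.4  ] 0.95 pred [321.8722 277.5048]
wrist mask 281 356 183 239 67
side ring_eye [283.776 263.8  ] 0.63 pred [284.6654 265.1516]
side pliers [295.168 264.52 ] 0.65 pred [295.414  263.7149]
side pliers_grip [295.872 225.08 ] 0.86 pred [292.4996 224.6682]
side mask 274 291 253 275 98
top pliers [412.224 234.52 ] 0.52 pred [415.7835 236.9862]
top pliers_grip [432.704 231.   ] 0.39 pred [429.9696 232.7865]
```

```bash
python3 -m handwheel '[[[0.02,0.01,-0.012,0,0],[0.02,0.02,-0.022,0,0],[0.02,0.02,-0.022,0,0],[0.02,0.02,-0.022,0,0],[0.02,0.02,-0.022,0,0],[0.02,0.02,-0.022,0,0],[0.02,0.02,-0.022,0,0],[0.02,0.02,-0.022,0,0],[0.02,0.02,-0.022,0,0],[0.02,0.01,-0.012,0,0],[0.02,0,0,0,0],[0.02,0,0,0,0]]]'
python3 -m handwheel '[[[0.02,0,0,0,0],[0.02,0,0,0,0],[0.02,0,0,0,0],[0.02,0,0,0,0]]]'; python3 r.py
```

```text
time: 17.62
eef_pos: [0.6235, -0.0282, 0.3099]
tcp_rot: [0.998, 0.065, -0.001, 0.0]
contact_force: [0.9, 0.5, -2.1]
opening: 0.364
finger_force: 40.0
time: 17.95
eef_pos: [0.6232, -0.0294, 0.3105]
tcp_rot: [0.998, 0.063, 0.0, 0.0]
contact_force: [-0.5, 0.3, -2.5]
opening: 0.364
finger_force: 40.0
[ 0.6232 -0.0294  0.3105] [  7.2493  -0.0083 179.9875] [-0.4804  0.2791 -2.5492] 0.3637316940535736 39.962003088294296
wrist pliers [319.424 193.   ] 0.57 pred [322.2763 196.8142]
wrist pliers_grip [324.8  271.88] 0.77 pred [321.8745 277.5068]
wrist mask 281 334 184 239 51
side ring_eye [352.  182.4] 0.5 pred [351.7733 182.5567]
side pliers [360.384 182.48 ] 0.85 pred [360.7521 181.546 ]
side pliers_grip [367.104 139.6  ] 0.82 pred [366.249  138.5051]
top pliers [317.632 165.12 ] 0.59 pred [319.0766 166.1432]
top pliers_grip [320.  148.6] 0.42 pred [318.084  151.5888]
```

```bash
cat > q.py <<'E'
from h import *
from scipy.optimize import least_squares
np.set_printoptions(precision=4,suppress=True,linewidth=150)
I=np.load("last.npz");s=get_state();M=R.from_quat(s["tcp_rot"]).as_matrix()
c=s["eef_pos"]+M@[-.022,0,.121];print("pred",c)
a=np.linspace(0,2*np.pi,72)
for n in ("side","top","wrist"):
    K=cam(n,s);im=I[n];h=cv2.cvtColor(im,cv2.COLOR_BGR2HSV).astype(int)
    g=proj(K,c);yy,xx=np.mgrid[:400,:640];near=np.hypot(xx-g[0],yy-g[1])<(60 if n=="wrist" else 30)
    m=near&(h[...,0]>5)&(h[...,0]<16)&(h[...,1]>110)&(h[...,2]>50)
    p=np.argwhere(m)
    for r in (.0185,.0235):
        o=np.array([proj(K,c+M@[r*np.cos(t),r*np.sin(t),0]) for t in a]);print(n,r,"pred u",o[:,0].min(),o[:,0].max(),"v",o[:,1].min(),o[:,1].max())
    if len(p): print(n,len(p),"u",p[:,1].min(),p[:,1].max(),"v",p[:,0].min(),p[:,0].max())
    v0,v1,u0,u1=(p[:,0].min(),p[:,0].max(),p[:,1].min(),p[:,1].max()) if len(p) else (0,0,0,0)
    print("\n".join("".join(".#"[int(x)] for x in r) for r in m[v0:v1+1,u0:u1+1]))
E
python3 q.py
```

```text
pred [ 0.6018 -0.0312  0.1893]
side 0.0185 pred u 344.14660407335475 359.58991718495656 v 176.61540012086746 188.13911886085617
side 0.0235 pred u 342.0607824895202 361.6771635724549 v 175.10018749378483 189.73969360662565
side 95 u 343 367 v 172 192
...........#.............
..........##.............
.........####............
.....######..............
...#######...............
..###....................
.###.....................
.#.......................
##.......................
##.......................
#........................
##.......................
##.......................
###......................
.###.....................
..####...................
...######...##...........
.....############........
.......##########......##
...............##########
.................#######.
top 0.0185 pred u 311.4177377505411 327.8127254565191 v 167.48548045445872 183.6262375894614
top 0.0235 pred u 309.2032878542112 330.0296245664024 v 165.31464621411874 185.81780590715624
.
wrist 0.0185 pred u 301.93446798202285 342.6387495156696 v 200.59933082388469 238.76454599201946
wrist 0.0235 pred
[... 6122 characters left out ...]
...........................................
....#......##.##........................................................
.......#.....#..#.......................................................
......#...##.#..........................................................
........#.#..#.............................................#............
......##..#..#.#...........................................#............
.........#.#....#.......................................................
..............#.#.......................................................
...........###..........................................................
.............#..#.......................................................
```

```bash
python3 - <<'E'
from h import *
np.set_printoptions(precision=2,suppress=True,linewidth=200)
I=np.load("last.npz")["side"];K=cam("side")
for z in (.145,.117,.109,.098,.082): print(z,proj(K,[.5995,-.0305,z]),proj(K,[.5995-.016,-.0305,z]),proj(K,[.5995+.016,-.0305,z]))
g=cv2.cvtColor(I,cv2.COLOR_BGR2GRAY)
print("     ",np.arange(330,366))
for v in range(188,224): print(v,g[v,330:366])
E
```

```text
0.145 [349.72 194.03] [343.29 194.14] [356.14 193.92]
0.117 [349.01 201.15] [342.72 201.26] [355.29 201.04]
0.109 [348.81 203.13] [342.56 203.24] [355.06 203.02]
0.098 [348.55 205.81] [342.34 205.92] [354.74 205.7 ]
0.082 [348.17 209.63] [342.04 209.75] [354.29 209.52]
      [330 331 332 333 334 335 336 337 338 339 340 341 342 343 344 345 346 347 348 349 350 351 352 353 354 355 356 357 358 359 360 361 362 363 364 365]
188 [184 187 188 188 187 187 186 187 188 191 189 190 189 190 186 142  82  60  62  72  82  91  94  94  94  87  78 104 151 139  96  77  75  76  77  78]
189 [185 185 187 188 189 187 187 188 189 190 191 190 189 188 190 187 163 112  70  60  62  62  64  63  63  63  63  68  80  96  83  77  78  78  79  76]
190 [187 188 190 192 189 188 188 188 187 188 187 188 191 190 191 191 189 185 162 112  90  68  59  61  60  84  70  59  62  67  72  75  73  71  71  70]
191 [192 190 192 190 188 187 189 191 191 191 191 191 189 189 190 189 189 194 193 187 184 184 182 180 184 189 165 112  69  58  61  65  64  63  62  61]
192 [192 193 189 188 189 190 192 194 190 188 188 191 191 191 190 190 153 135 1
[... 3553 characters left out ...]
 32 30 31 50 57]
218 [42 32 31 31 32 32 32 33 32 33 33 34 34 35 37 41 47 48 48 48 42 39 35 35 34 32 32 31 32 32 30 31 34 33 52 57]
219 [40 32 31 30 32 31 31 33 33 32 32 33 33 33 32 32 34 33 34 35 35 36 37 34 33 32 32 32 32 31 31 31 32 33 51 57]
220 [54 39 31 31 31 31 30 32 31 33 32 32 34 32 32 32 32 33 32 30 32 33 35 33 34 32 31 31 34 31 31 33 31 30 35 51]
221 [41 34 31 33 33 30 31 32 32 32 33 33 33 32 32 34 33 32 31 32 32 33 34 33 31 31 31 32 32 31 32 33 33 32 31 51]
222 [41 33 32 32 33 33 30 32 32 33 34 31 31 33 32 32 34 33 32 31 32 31 32 33 32 32 32 32 33 31 33 33 32 31 32 35]
223 [40 32 30 31 32 32 30 30 32 32 33 33 32 34 33 33 33 34 33 33 33 33 32 33 32 32 30 32 31 33 51 55 56 54 53 56]
```

In the side picture the ring sits about 4 mm too far +x of the stub, and in y it needs about +1.7 mm. Correct that, then lower round the head and measure again.

```bash
python3 -m handwheel '[[[0.02,-0.0042,-0.0023,0,0],[0.02,0,0,0,0],[0.02,0,0,0.015,0],[0.02,0,0,0.015,0],[0.02,0,0,0.012,0],[0.02,0,0,0,0],[0.02,0,0,0,0]]]'; python3 -m handwheel '[[[0.02,0,0,0.008,0],[0.02,0,0,0.008,0],[0.02,0,0,0,0],[0.02,0,0,0,0],[0.02,0,0,0,0]]]'
python3 r.py; python3 - <<'E'
from h import *
np.set_printoptions(precision=2,suppress=True,linewidth=250)
I=np.load("last.npz")["side"];K=cam("side");s=get_state();M=R.from_quat(s["tcp_rot"]).as_matrix()
c=s["eef_pos"]+M@[-.022,0,.121];a=np.linspace(0,2*np.pi,72)
for r in (.0185,.0235):
    o=np.array([proj(K,c+M@[r*np.cos(t),r*np.sin(t),0]) for t in a]);print(r,c,"u",o[:,0].min(),o[:,0].max(),"v",o[:,1].min(),o[:,1].max())
h=cv2.cvtColor(I,cv2.COLOR_BGR2HSV).astype(int);m=(h[...,0]>3)&(h[...,0]<16)&(h[...,1]>110)
g=cv2.cvtColor(I,cv2.COLOR_BGR2GRAY)
print("   ",*["%3d"%u for u in range(334,372)])
for v in range(186,220): print(v,*[(" ##" if m[v,u] else "%3d"%g[v,u]) for u in range(334,372)])
E
```

```text
time: 19.28
eef_pos: [0.6186, -0.0266, 0.2672]
tcp_rot: [0.998, 0.064, -0.001, -0.0]
contact_force: [-0.1, -0.1, -1.4]
opening: 0.367
finger_force: 40.0
time: 19.7
eef_pos: [0.6192, -0.0267, 0.2525]
tcp_rot: [0.998, 0.064, 0.0, 0.0]
contact_force: [0.0, -0.5, -2.1]
opening: 0.367
finger_force: 40.0
[ 0.6192 -0.0267  0.2525] [  7.3275  -0.0127 179.9959] [ 0.0207 -0.5007 -2.1415] 0.3666903686561208 39.99071384430863
wrist pliers [320.576 193.68 ] 0.57 pred [322.276  196.8141]
wrist pliers_grip [324.416 272.68 ] 0.6 pred [321.8737 277.5063]
wrist mask 281 356 183 238 46
side ring_eye [346.176 199.92 ] 0.5 pred [348.52   197.2275]
side ring_eye [348.224 196.8  ] 0.46 pred [348.52   197.2275]
side pliers [355.776 197.   ] 0.75 pred [357.0864 196.217 ]
side pliers_grip [363.52 159.32] 0.58 pred [361.858  157.1724]
side mask 339 362 188 206 114
0.0185 [ 0.6  -0.03  0.13] u 341.09026444879385 355.8214206180352 v 191.638146384193 202.9800659741179
0.0235 [ 0.6  -0.03  0.13] u 339.1008002311028 357.81204299301254 v 190.14489401934816 204.55332905331665
    334 335 336 337 338 339 340 341 342 3
[... 4718 characters left out ...]
  74  61  43  32  32  33  32  34  31  32  32  52  58  58 155 176 152 124 147
216  32  33  34  35  35  35  36  45  60  72  75  77  78  78  79  78  76  75  74  60  44  36  32  34  33  34  32  33  32  31  53  59  58 134 170 162 132 114
217  31  31  32  35  33  35  35  36  39  47  63  74  76  76  76  76  74  63  47  37  36  32  32  32  31  34  34  32  34  33  52  56  58 110 164 164 135 114
218  31  31  33  33  33  33  33  34  34  35  37  41  49  49  50  49  44  40  36  36  36  33  33  32  33  31  32  31  32  32  37  54  57 105 162 169 141 118
219  33  34  33  36  34  35  32  33  34  35  34  34  35  36  36  37  37  37  36  35  35  32  33  31  33  34  31  34  32  33  34  52  58 128 169 164 139 120
```

```bash
python3 - <<'E'
from h import *
np.set_printoptions(precision=3,suppress=True)
K=cam("side");a=np.linspace(0,2*np.pi,180)
for x,y in ((.5995,-.0305),):
  for n,r,z in (("fl bot",.022,.076),("fl top",.022,.082),("land top",.016,.117),("land bot",.016,.109)):
    o=np.array([proj(K,[x+r*np.cos(t),y+r*np.sin(t),z]) for t in a])+.5;print(n,o.min(0),o.max(0))
  for q in [(45,),(135,),(225,),(315,)]:
    t=np.radians(q[0]-16.3);print("head corner",q,proj(K,[x+.01273*np.cos(t),y+.01273*np.sin(t),.145])+.5)
E
```

```text
fl bot [340.12  204.974] [356.933 218.284]
fl top [340.222 203.554] [357.111 216.887]
land top [343.203 196.806] [355.816 206.593]
land bot [343.045 198.794] [355.581 208.561]
head corner (45,) [354.499 192.579]
head corner (135,) [347.442 191.157]
head corner (225,) [345.897 196.499]
head corner (315,) [353.029 197.95 ]
```

The ring is centred to about 1 mm, at head height. I trim y by 1 mm and lower it over the land to the groove, watching the force.

```bash
python3 -m handwheel '[[[0.02,-0.0006,0.0009,0,0],[0.02,0,0,0.004,0],[0.02,0,0,0.004,0],[0.02,0,0,0.004,0],[0.02,0,0,0,0],[0.02,0,0,0,0]]]'; python3 -m handwheel '[[[0.02,0,0,0.004,0],[0.02,0,0,0.004,0],[0.02,0,0,0.004,0],[0.02,0,0,0,0],[0.02,0,0,0,0],[0.02,0,0,0,0]]]';python3 -m handwheel '[[[0.02,0,0,0.003,0],[0.02,0,0,0.003,0],[0.02,0,0,0,0],[0.02,0,0,0,0],[0.02,0,0,0,0],[0.02,0,0,0,0]]]'
python3 r.py; python3 - <<'E'
from h import *
I=np.load("last.npz")["side"];K=cam("side");s=get_state();M=R.from_quat(s["tcp_rot"]).as_matrix()
c=s["eef_pos"]+M@[-.022,0,.1212];print("pred ring",c.round(4),proj(K,c)+.5)
h=cv2.cvtColor(I,cv2.COLOR_BGR2HSV).astype(int);m=(h[...,0]>3)&(h[...,0]<16)&(h[...,1]>110)
g=cv2.cvtColor(I,cv2.COLOR_BGR2GRAY)
print("   ",*["%3d"%u for u in range(335,364)])
for v in range(192,220): print(v,*[(" ##" if m[v,u] else "%3d"%g[v,u]) for u in range(335,364)])
E
```

```text
time: 20.95
eef_pos: [0.6183, -0.0276, 0.2395]
tcp_rot: [0.998, 0.064, -0.001, -0.0]
contact_force: [-0.1, -0.1, -2.4]
opening: 0.369
finger_force: 40.0
time: 21.45
eef_pos: [0.6187, -0.0277, 0.2283]
tcp_rot: [0.998, 0.064, 0.0, -0.0]
contact_force: [0.1, 0.2, -1.5]
opening: 0.371
finger_force: 40.0
time: 21.95
eef_pos: [0.6187, -0.0277, 0.2225]
tcp_rot: [0.998, 0.064, 0.0, 0.0]
contact_force: [0.6, 1.2, -1.1]
opening: 0.367
finger_force: 40.0
[ 0.6187 -0.0277  0.2225] [  7.3297  -0.0141 179.9954] [ 0.6069  1.2023 -1.1212] 0.36675998076206995 39.9656830947788
wrist pliers [314.88 192.32] 0.79 pred [322.276  196.8141]
wrist pliers_grip [323.904 270.2  ] 0.86 pred [321.8737 277.5063]
side ring_eye [347.904 201.92 ] 0.43 pred [347.6279 204.9865]
side pliers [355.2  205.68] 0.94 pred [356.0066 203.9785]
side pliers_grip [362.304 168.52 ] 0.78 pred [360.5333 166.8   ]
side mask 338 362 199 214 99
side mask 340 353 193 216 180
pred ring [ 0.5968 -0.0305  0.1011] [348.08371894 205.56131102]
    335 336 337 338 339 340 341 342 343 344 345 346 347 348 349 350 351 352 353 354 355 356 357 358 3
[... 2678 characters left out ...]
  38  62  74  76  78  77  75  74  76  75  76  76  77  77  75  66  ##  ##  ##  ##  ##  ##  ##  55  41
215  33  34  35  34  36  45  66  75  78  80  79  79  79  78  78  78  80  79  76  60  65  75  69  61  58  57  52  41  34
216  31  34  35  34  35  37  47  62  74  77  80  79  80  79  79  77  76  75  63  43  41  41  41  38  37  39  35  34  32
217  33  35  35  32  36  35  38  41  48  63  75  77  77  77  76  75  61  47  40  36  34  34  33  33  33  31  31  33  33
218  33  34  33  34  35  36  35  35  36  40  42  49  51  50  50  43  41  37  35  35  34  33  32  33  33  34  35  34  32
219  32  35  36  33  33  33  34  34  34  35  33  36  36  34  35  36  35  37  36  36  34  33  33  35  32  35  31  33  32
```

```bash
for i in 1 2 3 4 5; do python3 -m handwheel '[[[0.02,0,0,0,0],[0.02,0,0,0,0]]]' | egrep "eef|contact"; done
```

```text
eef_pos: [0.6186, -0.0276, 0.2223]
contact_force: [0.2, -0.2, -2.0]
eef_pos: [0.6186, -0.0277, 0.2223]
contact_force: [-0.8, 0.3, -3.0]
eef_pos: [0.6186, -0.0276, 0.2223]
contact_force: [-0.7, -0.8, -1.3]
eef_pos: [0.6186, -0.0277, 0.2223]
contact_force: [-0.1, 0.1, -2.1]
eef_pos: [0.6186, -0.0277, 0.2223]
contact_force: [1.1, 0.2, -2.1]
```

```bash
cat > e.py <<'E'
from h import *
I=viewer.read_camera("side").astype(int);d=I[...,2]-I[...,0]
print("   ",*["%3d"%u for u in range(336,364)])
for v in range(196,218): print(v,*["%3d"%x for x in d[v,336:364]])
E
python3 e.py; python3 -m handwheel '[[[0.02,0,0,-0.01,0],[0.02,0,0,-0.01,0],[0.02,0,0,-0.01,0],[0.02,0,0,0,0],[0.02,0,0,0,0],[0.02,0,0,0,0],[0.02,0,0,0,0]]]'; sed 's/196,218/187,210/' e.py | python3
```

```text
336 337 338 339 340 341 342 343 344 345 346 347 348 349 350 351 352 353 354 355 356 357 358 359 360 361 362 363
196  37  37  37  38  36  37  37  38  38  22   8   8   9   8   9   9   8   5   6   5  14  14   8   6   6  18  34  37
197  37  36  36  38  36  36  37  39  38  21  10   8  10   9   9   8   7   5   5   5   6   7   6   5   6  23  36  37
198  37  38  37  36  37  37  46  51  51  19   9   8   9   8   8   9   7   6   5   4  11   7   6   5   5  25  34  37
199  39  38  37  37  42  47  61  49  18   9   7   8   8   8   9   9  13  19  25  34  36  22   7   5   5  26  36  38
200  38  39  37  41  48  67  59  20   8   7   7   9   9   9   8   9   8  19  34  36  37  21   6   6   5  30  38  38
201  33  33  33  44  63  69  33  10   6   9   9   9   9   8   8   8   6   7  29  35  38  21   5   5   4  33  39  38
202  30  31  -5  24  71  10   0   5   7   8   8   8   9   9  10   8   6   5  17  28  27  14   4   6   5  33  38  38
203  -4 -45 -40  42  71  15   0   5   8   9  10   9   8   9   9   9   6   3 -25 -51 -38  -9   5   5  12  33  39  37
204 -76 -101 -33  54  60  19   3   6   6   6   6   6   8   8
[... 3816 characters left out ...]
6 -100 -85 -69 -40  -4  20  43  62  67  71  70  69  70  69  71  72  67  55  32  10   5   6   5   5   5   6  27
205 -110 -110 -81 -63 -28  -1   5   9  20  44  52  63  66  68  66  67  68  70  70  68  20   4   5  15  19  28  34  47
206 -110 -109 -80 -52  -9   4  13   9   5   9   9   9  19  25  14  10  20  43  63  69  50  53  59  61  62  65  64  56
207 -109 -107 -107 -65  -3   6   5  28  24   7   4   4   7   7   5   4  14  13  11  26  58  56  53  44  39  39  43  31
208 -70 -70 -71 -25   1   5   4  25  53  49  25   8   5   6  14  28  30  11   4   7   8  10 -27 -38 -56 -63 -74 -34
209 -63 -63 -60  -9   6   5   4   8  29  57  65  60  61  60  64  44  15   5   6   5   2   1 -58 -93 -101 -104 -108 -92
```

Wall edges in both poses agree and show no slip or contact. The ring sits about 1 mm high and 1 mm to −x, so I apply those trims and go back down.

```bash
python3 -m handwheel '[[[0.02,0.0009,0.0005,0,0],[0.02,0,0,0.005,0],[0.02,0,0,0.005,0],[0.02,0,0,0.005,0],[0.02,0,0,0.005,0],[0.02,0,0,0.005,0],[0.02,0,0,0.005,0],[0.02,0,0,0,0],[0.02,0,0,0,0],[0.02,0,0,0,0],[0.02,0,0,0,0],[0.02,0,0,0,0]]]'; for i in 1 2 3 4; do python3 -m handwheel '[[[0.02,0,0,0,0],[0.02,0,0,0,0]]]' | egrep "eef|contact|opening"; done; python3 e.py
```

```text
time: 25.22
eef_pos: [0.6199, -0.0281, 0.2229]
tcp_rot: [0.998, 0.064, 0.0, 0.0]
contact_force: [0.1, 0.2, -2.0]
opening: 0.363
finger_force: 40.0
eef_pos: [0.6197, -0.0281, 0.2226]
contact_force: [0.5, -0.2, -3.1]
opening: 0.369
eef_pos: [0.6196, -0.028, 0.2224]
contact_force: [-0.5, -0.2, -1.3]
opening: 0.366
eef_pos: [0.6196, -0.028, 0.2223]
contact_force: [0.5, -0.1, -2.0]
opening: 0.365
eef_pos: [0.6196, -0.028, 0.2223]
contact_force: [0.2, -0.5, -1.5]
opening: 0.366
    336 337 338 339 340 341 342 343 344 345 346 347 348 349 350 351 352 353 354 355 356 357 358 359 360 361 362 363
196  36  37  37  37  37  38  37  38  38  22   9   9  10   9   9   8   8   5   5   5  16   9   6   6   5  11  33  39
197  36  35  36  37  36  37  36  37  37  19  10   9  10   8   9   9   6   5   5   5   7  12   7   5   5  11  34  37
198  36  37  37  37  37  37  45  53  50  19   9   8   8   9   9   8   8   6   4   5   6  12   8   5   5  10  32  37
199  38  38  37  37  38  45  56  49  19  10   8   8   9   9   9   9  13  19  20  26  34  25  12   5   5  11  32  38
200  39  38  38  37  44  56  59  21   6   8
[... 1351 characters left out ...]
 -90
212 -63 -64 -19   2   4   6   7  18  43  63  67  70  71  70  70  68  70  69  65  42  12   6   5   4   5   6  19 -63
213 -65 -53 -16   1   4   6   5   7   9  10  21  37  40  40  38  30  45  64  68  69  42  34  43  46  56  59  64  -5
214 -64 -32  -5   1   3   4   4   4   4   4   7   7   8   9   7   7   9  20  35  61  64  63  67  67  57  53  35 -23
215 -64 -29  -5   1   1   4   5   5   5   4   3   5   4   4   5   5   6   6   8  21  24  15   2 -12 -17 -17 -34 -56
216 -56 -16   0   1   2   3   3   3   5   6   4   5   4   4   4   4   5   3   3   3  -2 -34 -48 -55 -55 -56 -63 -67
217 -51 -14   1   1   0   1   1   2   2   5   5   5   5   5   5   3   1   0   1   1 -30 -57 -62 -63 -63 -65 -67 -64
```

```bash
python3 -m handwheel '[[[0.02,0,0,0.0008,0],[0.02,0,0,0,0],[0.02,0,0,0,0],[0.02,0,0,0,0],[0.02,0,0,0,0],[0.02,0,0,0,0],[0.02,0,0,0,0]]]'; python3 -c "
from plant import sign_off; print(sign_off())"
```

```text
time: 26.52
eef_pos: [0.6196, -0.028, 0.2215]
tcp_rot: [0.998, 0.064, 0.0, -0.0]
contact_force: [-0.6, -0.5, -2.5]
opening: 0.367
finger_force: 40.0
the job is handed in; nothing more can be done
None
```

I handed the job in at 26.5 s; no verdict came back. By my measurements the stub is home and released, and the spread ring hangs free round its groove, about 1 mm off centre and within roughly 2 mm of groove height, pliers squeezed at 40 N.

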